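# Brew board in the plate rail, bag clip held open around its edge

### The arm

A 7-joint arm with a two-finger parallel gripper is mounted at the origin on the work surface. World frame = base frame: x ahead of the robot, y to its left, z up, the work surface at z = 0. Lengths are in mm, angles in rad, forces in N, time in s.
With the tool pointing down it reaches from about 400 to 850 mm from the base axis. Payload 10.4 kg.
Tool frame: the origin (TCP) lies at the very end of the fingers, on their centre line; the grasp point (between the pads) lies arm.grip_point_offset behind it (arm.grip_point_offset is the distance from the TCP to the grasp point, in mm); z points along the fingers, y is the line along which they close (so a half turn about z gives the same grasp; the last joint's range is limited). The gripper opens to 87 mm and grips with 3 to 60 N. Pads are 19 mm wide; open, the fingers measure 117 mm over their backs; the gripper's body (75 mm by 190 mm) begins 51 mm behind the grasp point.
Start: joints at [-1.275, 0.332, -0.065, 1.46, 0.022, 1.35, -0.088], TCP at [195.879, 593.535, 222.576] pointing down, gripper open.
Joint ranges: [-2.6, 2.6], [-0.5, 2.12], [-1.47, 1.34], [0.16, 2.42], [-1.27, 4.41], [0.06, 2.06], [-2.6, 2.6]. Speed limits (rad/s): [2.22, 2.22, 2.79, 2.79, 3.14, 3.14, 3.14].

### API

Orientations are given as a unit quaternion [x, y, z, w].
In Python, from station import arm gives the robot as it stands.
- The arm moves only by the tool carry_out, never from a script. Its argument "deltas" is a list of rows, each an object with "offset": the shift along the tool's x, y, z in mm, a list of three; "roll": the turn about the tool's z in degrees. In form: [{"offset": [x, y, z], "roll": roll}, ...]. A call has exactly 8 rows; each row is the pose to reach, as a shift and turn from the pose commanded when the call began, along the tool's axes at that moment; what a row does not reach only later rows make up. A row lasts 1/10 s, in which the tool goes at most 50 mm and 8.59 degrees, less where a joint would pass 70% of its speed; a pose out of reach is approached as far as the arm can. A call with a gripper value outside its range is refused whole. "claw" is the opening in per cent of the stroke, from 0 (shut) to 100 (fully open), set as the call begins (left out, the last holds). The fingers move at their own pace and stop on an object; "newtons" is the grip in N (left out, the last holds). Time passes only in rows, so rows that repeat a pose let the fingers close, or fill a call up. It gives the time, the measured TCP pose, the force, the opening and the grip force at its end, in the units of the state.
- arm.sense(): the state, without advancing time (a new reading comes with each control period).
- arm.get_image(name): name is "scene" or "top" or "wrist"; returns the picture (400x640x3 uint8, red, green, blue); there is no depth.
- arm.camera_params(name): a dict with "fx", "fy", "cx", "cy" (pixels), "R" (3x3) and "t" (3): a world point X has camera coordinates R X + t. Camera axes: x right, y down, z forward; pixel columns grow to the right and rows downward; lengths in mm; the calibration is good to about 2 mm. A picture is of the moment at which its call begins: read the wrist's pose just before it. camera_params takes no time and is no camera call; for the wrist camera it gives the pose at the moment of the call.
- arm.finish_job(): hands the job in; it is judged then, once.
The state is a dict: "t": time; "qpos": joint angles; "qvel": joint speeds; "joint_efforts": joint torques, N m; "eef_pos": TCP position; "orientation": TCP orientation; "ft_force": force on the tool from outside, world axes, zero at the start; "torque": the same for the moment, N m; "grip_width": finger opening in mm; "gripper_force": force on a finger pad.
Only numpy, scipy, OpenCV 4.12 (cv2) and the standard library are available. Lean on these libraries where they do the work, as an engineer would, in place of code of your own. Each camera call takes 0.05 s, during which the arm holds its last target. There are 200 camera calls.

### The job

Lift the tall brew board out of the pine rack, stand it upright in the plate rail along the front of the white shelf and let it go. Then take the spring bag clip by its tails, squeeze it wide open and bring its gaping jaws well around one of the board's upright side edges, a jaw in front and a jaw behind, clear of the board and the shelf, so that I can slip an order ticket in under it. Finish while holding the clip open there, without putting it down or letting it close, and leave everything else where it stands.

Things in the scene. Friction and masses are not known exactly. Their poses are not given: they have to be found in the camera images.
- board_center (a point): Centre of the brew board: plywood, 120 wide x 130 high x 8 thick, printed sheet on each face, about 80 g; the taller of the two boards standing in the pine rack. x through its thickness, y along its width, z up: top edge 65 mm above this point, side edges 60 mm to either side. It may lean a few degrees. It starts turned at most 22 degrees from the rail's direction.
- board: The brew board as a body; origin at the centre of its lower edge, axes as for board_center. The rack it starts in lies on the counter: slot floor 12 mm up, two slots 10.5 wide and 30 deep, 52 mm apart, 120 long, batten tops 42 mm up.
- rail_mid (a point): Mid-length point on the groove floor of the plate rail: two battens 560 long along the front of the white painted pine shelf. y along the groove, x across it (away from the robot), z up. Groove 10.5 wide with 22 mm high upright walls, then a mouth flaring to about 22 wide, 31 mm above the floor. Groove floor 80 mm above the counter. Empty: the board may stand anywhere in it; the middle is handy.
- shelf: The painted shelf that carries the rail, fixed, 580 long x 220 deep, top 80 mm up. Origin on the counter under its centre, 80 mm behind the groove; x away from the robot, y along its length. Front edge 30 mm in front of the groove.
- clip_mid (a point): Hinge point of the steel spring bag clip, half-way up: a big clothes-peg of two levers, 28 broad, 90 g, lying on its side, hinge axis upright. x from hinge to jaws, y from lever to lever, z along the hinge. Jaws reach 52 mm ahead, tails 52 mm behind. Starts shut, jaws pointing to the robot's left (+y) within 35 degrees. Shut, the tails splay to a V, 46 wide at the ends, 40 wide 36 mm behind the hinge.
- clip: The clip as a body; origin on the hinge axis at its underside as it lies. Its axes (and clip_mid's) are fixed to one lever: shut, x is the clip's centreline; open by q, the centreline is turned by -q/2 about z from x. Squeezed to the stop the tails lie parallel, flat on the finger pads, 22 mm over their outer faces, and the jaws gape evenly to both sides of the centreline.
- clip_arm (a joint): Opening of the clip in rad: 0 shut, 0.50 at the stop. Squeezing the tails together opens the jaws; the gap at the lips is about 27 mm at the stop, 21 mm at 0.38. 36 mm behind the hinge it takes about 6 N to begin and 13 N at the stop, so a grip of 20 N or more takes it to the stop and holds it. The spring shuts it when let go.
- jaw_a (a point): Inner face of one jaw at its lip, 50 mm ahead of the hinge, half-way up the clip's breadth.
- jaw_b (a point): Inner face of the other jaw at its lip, 50 mm ahead of the hinge, half-way up the clip's breadth.
- trivet: Small square cork trivet, 90 wide x 90 high x 8 thick, standing in the rack's other slot (40 mm lower than the brew board, slots 52 mm apart). Leave it. Origin: centre of its lower edge.
- dripper: White ceramic dripper cone, rim 104 across, 82 high, on the shelf behind the rail (centre about 110 mm behind the groove). Bystander; origin under its centre.
- carafe: Glass carafe with cork collar and black lid, 100 across, about 130 high, on the shelf behind the rail. Bystander; origin under its centre.
- canister: Black plastic canister, 94 across, about 118 high, lid clipped shut, on the shelf behind the rail. Bystander; origin under its centre.
- scoop: Aluminium coffee scoop lying on the counter near the clip's tail end: bowl 44 across and 28 high, flat handle 95 long. Bystander; origin under the bowl.
- mug: White ceramic mug, 74 across, 80 high, on the counter between rack and clip. Bystander; origin under its centre.
There are look-alikes about, which are no part of the job. Leave any blue look-alike of the clip alone.

How it is judged (in metres and radians):
On the way, in this order (a step that is already met when the one before it is completed fails the run):
1. the brew board stands in the groove of the plate rail and has been let go (x of board_center in the frame of rail_mid between -0.01 and 0.01 m and y of board_center in the frame of rail_mid between -0.22 and 0.22 m and z of board_center in the frame of rail_mid between 0.06 and 0.069 m and angle between board_center's own z axis and vertical below 0.14 rad and angle between the x axis of board_center and the x axis of rail_mid, either way round below 0.2 rad and contact force between the fingers and board below 0.2 N and linear speed of board below 0.02 m/s), for 0.3 s.
2. the clip is squeezed open in the gripper and lifted clear of the counter (value of joint clip_arm above 0.38 rad and height (world z) of clip_mid above 0.05 m and contact force between the fingers and clip above 3 N), for 0.2 s.
At the end, for the whole second after the job is handed in: Board on the groove floor, lean < 8 deg, let go. Clip squeezed by the fingers, open > 0.38 rad, at rest, off board and shelf; lips on opposite faces, each > 6 mm from the mid-plane and > 10 mm in from one side edge, from 30 mm below board centre to 5 mm below its top (all of step 1 and value of joint clip_arm above 0.38 rad and ((x of jaw_a in the frame of board_center above 0.006 m and x of jaw_b in the frame of board_center below -0.006 m) or (x of jaw_a in the frame of board_center below -0.006 m and x of jaw_b in the frame of board_center above 0.006 m)) and ((y of clip_mid in the frame of board_center above 0.064 m and y of each of jaw_a, jaw_b in the frame of board_center below 0.05 m) or (y of clip_mid in the frame of board_center below -0.064 m and y of each of jaw_a, jaw_b in the frame of board_center above -0.05 m)) and z of jaw_a in the frame of board_center between -0.03 and 0.06 m and z of jaw_b in the frame of board_center between -0.03 and 0.06 m and contact force between clip and board below 0.3 N and contact force between clip and shelf below 0.1 N and contact force between the fingers and clip above 3 N and linear speed of clip below 0.02 m/s); the arm keeps its last pose, push and grip.
It fails at once if a bystander (trivet, dripper, carafe, canister, scoop or mug) is shifted by more than 3 cm (distance of any of trivet, dripper, carafe, canister, scoop, mug from where it was at the start of the episode above 0.03 m).
It also fails if it takes over 51 s, if anything falls off the work surface, if the arm or the gripper's body presses on something with over 40 N, if the wrist force passes 120 N, or if a joint passes its speed limit or range.

## Working session

There is one attempt and no reset: what is moved stays moved. The work goes in short steps, Python scripts to look and compute and a tool call to move; the robot and the scene stay as the last step left them, time stands still between calls to the robot, and variables do not carry over. Pictures are saved under pics/ and viewed, at most 10 in all, crops included, and the job is handed in when it is done.

Besides the shell and the picture viewer there is one more tool, called after "Call:" by a JSON object that holds its "name" and its "arguments". carry_out: Moves the arm, as the interface text tells. Its arguments: {"type":"object","properties":{"deltas":{"type":"array","items":{"type":"object","properties":{"offset":{"type":"array","items":{"type":"number"}},"roll":{"type":"number"}}}},"claw":{"type":"number"},"newtons":{"type":"number"}},"required":["deltas"]}

```bash
mkdir -p pics; ls
python3 - <<'E'
from station import arm
import cv2,numpy as np
s=arm.sense();print({k:np.round(v,3).tolist() for k,v in s.items()},arm.grip_point_offset)
for n in("scene","top"):
    p=arm.camera_params(n);im=arm.get_image(n);cv2.imwrite(f"pics/{n}0.png",im[:,:,::-1])
    R=np.array(p["R"]);print(n,p["fx"],p["cx"],p["cy"],np.round(-R.T@np.array(p["t"])),np.round(R,2).tolist())
E
```

```text
pics
{'t': 0.0, 'qpos': [-1.275, 0.333, -0.065, 1.461, 0.022, 1.35, -0.088], 'qvel': [0.0, 0.001, 0.001, -0.0, 0.0, 0.0, 0.001], 'joint_efforts': [-0.0, -62.326, 0.024, -38.99, -0.062, 0.04, 0.0], 'eef_pos': [195.775, 593.142, 221.756], 'orientation': [0.159, 0.987, -0.001, -0.0], 'ft_force': [-0.058, 0.483, -0.203], 'torque': [0.04, -0.006, -0.029], 'gripper_force': 0.0, 'grip_width': 87.025} 18.700000000000003
scene 363.9237176500224 321.61615999811914 201.2760384231831 [838. 350. 672.] [[-0.86, 0.51, 0.01], [0.38, 0.65, -0.66], [-0.34, -0.57, -0.75]]
top 365.489719168664 320.3851900292875 193.03645961234324 [ 519. -107.  903.] [[0.03, -1.0, -0.02], [-1.0, -0.03, -0.02], [0.02, 0.02, -1.0]]
```

View pics/top0.png

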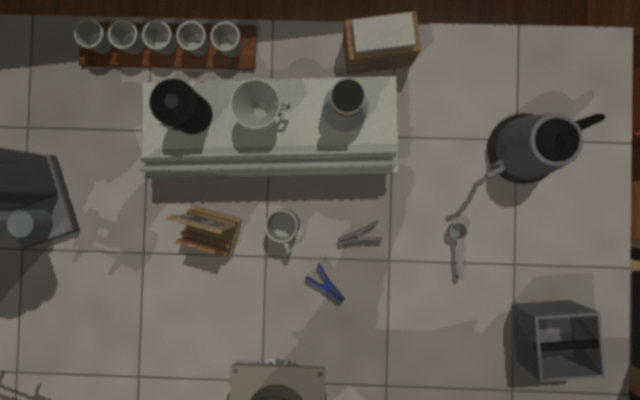

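View pics/scene0.png

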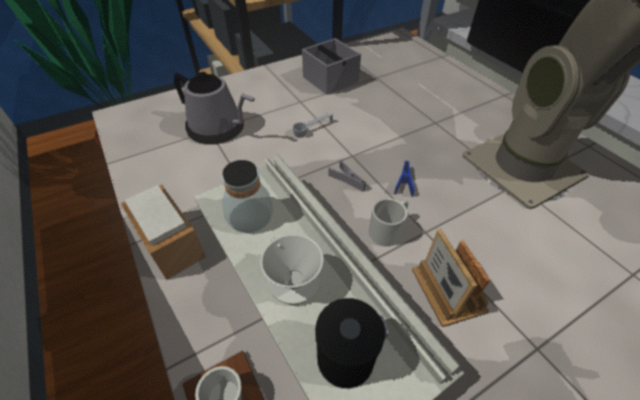

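Top view: shelf and rail at (145–395, 80–172); rack at (205,230) with the tall board in its upper slot; mug (282,228); grey clip (360,237), jaws left and tails to the right. The scoop is at (458,250). Clip candidates: grey (360,237) and blue (325,285); the grey steel one is the target. Board candidates: the tall printed board (200,222) and the cork trivet (207,243). I'll check both choices in a close crop.

Run:
```python
import cv2,numpy as np
t=cv2.imread("pics/top0.png");s=cv2.imread("pics/scene0.png")
f=lambda im,u0,u1,v0,v1,k:cv2.resize(im[v0:v1,u0:u1],None,fx=k,fy=k,interpolation=cv2.INTER_CUBIC)
a=f(t,160,260,200,270,4) #400x280
b=f(t,320,400,210,260,5) #400x250
c=f(s,405,505,220,330,4) #400x440
d=f(s,315,395,150,200,5)[:160+90]
L=np.vstack([a,b]);L=cv2.copyMakeBorder(L,0,70,0,0,0)
Rr=np.vstack([c,d[:160]])
cv2.imwrite("pics/crop0.png",np.hstack([L,Rr]))
```

```text
(no output)
```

View pics/crop0.png

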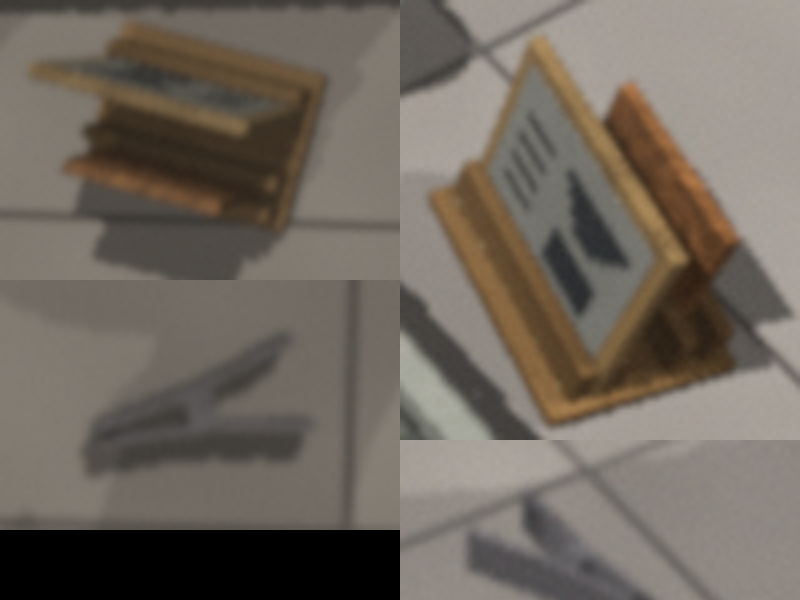

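The crop confirms both choices: the tall board has a printed face and a plywood top edge, from about (169,218) to (221,232) in the top view. The clip is grey steel and shut, with its lips at (338,240) and tails at (378,222)/(382,238).

```bash
cat > h.py <<'E'
from station import arm
import cv2,numpy as np
from scipy.spatial.transform import Rotation as Ro
def ray(n,uv,p=None):
    p=p or arm.camera_params(n);R=np.array(p["R"]);t=np.array(p["t"])
    d=R.T@np.array([(uv[0]-p["cx"])/p["fx"],(uv[1]-p["cy"])/p["fy"],1.]);return -R.T@t,d
def plane(n,uv,z,p=None):
    c,d=ray(n,uv,p);return c+d*(z-c[2])/d[2]
def two(a,ua,b,ub):
    c1,d1=ray(a,ua);c2,d2=ray(b,ub);s=np.linalg.lstsq(np.c_[d1,-d2],c2-c1,rcond=None)[0]
    P,Q=c1+s[0]*d1,c2+s[1]*d2;return (P+Q)/2,np.linalg.norm(P-Q)
def pix(n,X,p=None):
    p=p or arm.camera_params(n);c=np.array(p["R"])@np.array(X)+np.array(p["t"]);return np.array([p["cx"]+p["fx"]*c[0]/c[2],p["cy"]+p["fy"]*c[1]/c[2]])
E
python3 - <<'E'
from h import *
np.set_printoptions(precision=1,suppress=True)
print("board L/R top",[plane("top",u,142) for u in((169.5,218),(221.3,231.8))],[plane("scene",u,142) for u in((475,284),(439.3,230))])
print(two("top",(169.5,218),"scene",(475,284)),two("top",(221.3,231.8),"scene",(439.3,230)))
print("clip lip,tails,hinge",[plane("top",u,28) for u in((338,239),(378,221.6),(382,238),(359,236))])
g=cv2.cvtColor(cv2.imread("pics/top0.png"),cv2.COLOR_BGR2GRAY)
for c in(160,200,240,280,320,360,385):print(c,g[145:180,c-1:c+2].mean(1).astype(int).tolist())
hsv=cv2.cvtColor(cv2.imread("pics/top0.png"),cv2.COLOR_BGR2HSV)
w=hsv[210:260,320:400];print(w[20,40],w[27,39],w[10,5])
E
```

```text
board L/R top [array([472.9, 219.7, 142. ]), array([447.3, 109.8, 142. ])] [array([473.6, 226.7, 142. ]), array([448.2, 114.9, 142. ])]
(array([471.1, 224.1, 135.7]), np.float64(4.0380842593380715)) (array([445.9, 112.1, 137.2]), np.float64(2.6419116094999007))
clip lip,tails,hinge [array([ 427.9, -138. ,   28. ]), array([ 472.2, -232.2,   28. ]), array([ 433.4, -242.7,   28. ]), array([ 436.5, -187.9,   28. ])]
160 [131, 131, 129, 125, 120, 116, 115, 117, 119, 122, 122, 116, 100, 87, 83, 79, 73, 67, 67, 74, 88, 104, 114, 113, 103, 88, 77, 70, 67, 67, 66, 65, 63, 59, 60]
200 [81, 80, 76, 71, 69, 69, 72, 75, 86, 104, 112, 102, 89, 85, 83, 78, 71, 67, 72, 87, 105, 116, 118, 113, 104, 92, 80, 73, 68, 66, 67, 64, 60, 58, 59]
240 [81, 78, 73, 69, 67, 68, 70, 81, 102, 113, 105, 92, 84, 82, 78, 71, 68, 71, 83, 102, 116, 119, 114, 106, 96, 88, 83, 82, 82, 80, 76, 68, 62, 61, 62]
280 [130, 125, 121, 119, 119, 118, 120, 122, 120, 108, 93, 85, 82, 79, 73, 69, 71, 82, 100, 114, 117, 115, 107, 97, 88, 84, 84, 83, 82, 80, 74, 65, 61, 62, 61]
320 [79, 74, 73, 71, 73, 82, 101, 116, 111, 95, 86, 85, 82, 77, 72, 72, 83, 102, 119, 124, 120, 113, 103, 94, 88, 86, 86, 85, 83, 76, 66, 62, 62, 61, 61]
360 [127, 125, 125, 124, 125, 126, 124, 112, 95, 86, 84, 82, 76, 72, 73, 82, 100, 115, 120, 118, 110, 100, 92, 87, 84, 84, 84, 82, 76, 68, 63, 62, 63, 62, 63]
385 [124, 125, 126, 125, 126, 125, 118, 102, 88, 83, 82, 81, 75, 73, 77, 89, 105, 116, 118, 113, 106, 95, 87, 85, 85, 86, 86, 83, 78, 74, 76, 80, 82, 81, 82]
[ 6 15 84] [ 0 14 93] [ 17  32 129]
```

Run:
```python
from h import *
np.set_printoptions(precision=1,suppress=True)
g=cv2.GaussianBlur(cv2.cvtColor(cv2.imread("pics/top0.png"),cv2.COLOR_BGR2GRAY),(3,1),0).astype(float)
M=[];F=[];B=[]
for c in range(160,392,12):
    p=np.r_[[g[145:182,c-2:c+3].mean(1)]][0]; d=np.diff(p)
    k=12+np.argmin(p[12:22]); f=k+np.argmax(d[k:k+7]); b=max(0,k-10)+np.argmin(d[max(0,k-10):k-2])
    sub=lambda i,s:i+.5+(0 if i<1 or i>34 else .5*(s*d[i-1]-s*d[i+1])/(s*d[i-1]-2*s*d[i]+s*d[i+1]+1e-9))
    e=f+6+np.argmin(d[f+6:f+14]) if f+14<36 else 30
    M.append(plane("top",(c,145+sub(f,1)),111));B.append(plane("top",(c,145+sub(b,-1)),111));F.append(plane("top",(c,145+sub(e,-1)),80))
for n,A in(("frontmouth",M),("backmouth",B),("shelffront",F)):
    A=np.array(A);q=np.polyfit(A[:,1],A[:,0],1);r=A[:,0]-np.polyval(q,A[:,1]);m=abs(r)<4
    q=np.polyfit(A[m,1],A[m,0],1);print(n,q[0],np.polyval(q,0),m.sum(),r)
for u in((145,172),(398,165)):print(plane("top",u,111))
```

```text
frontmouth -0.04827761718440397 598.2887975221992 20 [-0.2 -0.1 -0.  -0.2  0.1  0.4  0.   0.  -0.3  0.3 -0.  -0.   0.1  0.1
 -0.  -0.2  0.1  0.1 -0.1 -0.2]
backmouth -0.051657023189123796 616.0662198480474 20 [ 1.2 -3.3 -0.3  0.2  0.9  1.   0.6 -0.2 -0.3  0.2  0.4  0.6  0.4  0.
 -0.7 -0.8  0.1  0.  -0.  -0.2]
shelffront -0.04873239951392918 589.6827076864529 5 [ 42.7  -5.2  -5.3  -5.6  -7.7  -6.9  -1.6  -0.9 -16.5 -15.9   2.    1.5
 -13.3   3.8   4.2   6.5   8.8   8.1  -9.6  10.7]
[569.9 290.7 111. ]
[ 600.2 -260.4  111. ]
```

```bash
cat >> h.py <<'E'
def go(x,y,z,ang):
    "tool shift and roll to TCP x,y,z with tool y at world angle ang (deg, mod 180)"
    s=arm.sense();A=Ro.from_quat(s["orientation"]).as_matrix();d=A.T@(np.array([x,y,z])-s["eef_pos"])
    c=np.degrees(np.arctan2(A[1,1],A[0,1]));r=-((ang-c+90)%180-90)
    print("t",round(s["t"],2),"pos",np.round(s["eef_pos"],1),"ang",round(c,1),"tilt",np.round(A[:2,2],3),"-> offset",np.round(d,1),"roll",round(r,1), "q",np.round(s["qpos"],2),"F",np.round(s["ft_force"],1),"w",round(s["grip_width"],1),"gf",round(s["gripper_force"],1))
E
python3 -c "
from h import *
go(460,167,225,-12.8)"
```

```text
t 0.1 pos [195.8 593.2 221.8] ang 71.7 tilt [-0.    -0.001] -> offset [-384.5 -321.9   -2.7] roll 84.5 q [-1.27  0.33 -0.06  1.46  0.02  1.35 -0.09] F [-0.3  0.3 -0.8] w 87.2 gf 0.0
```

Call:
{"name": "carry_out", "arguments": {"deltas": [{"offset": [-20,-15,-10],"roll": 6},{"offset": [-55,-45,-20],"roll": 14},{"offset": [-92,-77,-20],"roll": 22},{"offset": [-130,-109,-20],"roll": 30},{"offset": [-168,-141,-20],"roll": 38},{"offset": [-206,-173,-20],"roll": 46},{"offset": [-244,-205,-20],"roll": 54},{"offset": [-282,-237,-20],"roll": 62}], "claw": 65}}

```text
t: 0.9
eef_pos: [389.9, 278.1, 242.4]
orientation: [0.647, 0.763, 0.0, -0.0]
ft_force: [0.8, 0.6, 0.3]
grip_width: 56.3
gripper_force: 0.0
```

```bash
python3 -c "
from h import *
go(460,167,225,-12.8)"
```

```text
t 0.9 pos [389.9 278.1 242.4] ang 9.4 tilt [-0.  0.] -> offset [-121.    51.    17.4] roll 22.2 q [-0.96 -0.01  0.25  1.81  0.    1.34 -0.55] F [0.8 0.6 0.3] w 56.3 gf 0.0
```

Call:
{"name": "carry_out", "arguments": {"deltas": [{"offset": [-35,15,5],"roll": 6},{"offset": [-75,32,12],"roll": 13},{"offset": [-105,44,17],"roll": 19},{"offset": [-121,51,17],"roll": 22},{"offset": [-121,51,17],"roll": 22},{"offset": [-121,51,17],"roll": 22},{"offset": [-121,51,17],"roll": 22},{"offset": [-121,51,17],"roll": 22}]}}

```text
t: 1.7
eef_pos: [459.6, 170.8, 225.6]
orientation: [0.778, 0.629, 0.0, -0.0]
ft_force: [0.1, 0.4, -0.4]
grip_width: 56.5
gripper_force: 0.0
```

Run:
```python
from h import *
np.set_printoptions(precision=1,suppress=True)
go(460,167,225,-12.8)
p=arm.camera_params("wrist");im=arm.get_image("wrist")[:,:,::-1];cv2.imwrite("pics/w1.png",im)
R=np.array(p["R"]);print(-R.T@np.array(p["t"]),R.round(2).tolist())
for X in((472.9,221,142),(447.3,111,142)):print(pix("wrist",X,p))
t=arm.get_image("top")[:,:,::-1];cv2.imwrite("pics/t1.png",t)
```

```text
t 1.7 pos [459.6 170.8 225.6] ang -12.1 tilt [-0.  0.] -> offset [-3.6  1.2  0.6] roll 0.7 q [-0.8  0.   0.4  1.8 -0.   1.3 -0.7] F [ 0.1  0.4 -0.4] w 56.5 gf 0.0
[474.5 240.7 386.7] [[0.98, -0.21, 0.0], [-0.2, -0.94, 0.26], [-0.05, -0.25, -0.97]]
[318.4 142.2]
[315.7 270.4]
```

View pics/w1.png

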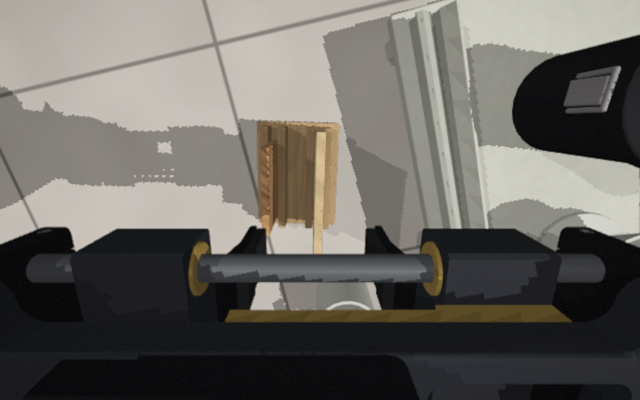

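Wrist view: the board's top edge is a light strip from (320,132) to (318,250), lying between the fingers (about 258 and 375). The trivet is at (266,190), and the rail runs from (405,20) to (460,245).

Run:
```python
from h import *
np.set_printoptions(precision=1,suppress=True)
im=cv2.imread("pics/w1.png");g=cv2.cvtColor(im,cv2.COLOR_BGR2HSV)
L=[]
for v in range(136,250,8):
    r=im[v,305:335].astype(int);b=r[:,2]
    on=np.where(b>(b.max()+b.min())/2)[0]; L.append((305+on.min()-.5+ (on.max()-on.min()+1)/2,v,on.max()-on.min()+1))
print(np.array(L)[::3])
P=np.array([plane("wrist",l[:2],142) for l in L]);q=np.polyfit(P[:,1],P[:,0],1)
print("line x=",q,"normal ang",-np.degrees(np.arctan(q[0])),"x at y=170",np.polyval(q,170))
print(im[124:142,320].tolist()); print("end",plane("wrist",(320,131.5),142))
# rail edges
for v in(30,90,150,210):
    print(v,im[v,385:490,1].tolist()[::3])
```

```text
[[325.5 136.   18. ]
 [325.  160.   19. ]
 [324.5 184.   20. ]
 [324.  208.   21. ]
 [319.5 232.   30. ]]
line x= [  0.3 422.6] normal ang -14.46023379662627 x at y=170 466.457839103903
[[125, 168, 198], [128, 171, 201], [106, 144, 172], [78, 107, 129], [69, 94, 112], [69, 96, 113], [69, 94, 111], [77, 104, 123], [128, 169, 192], [148, 191, 215], [148, 190, 215], [144, 186, 211], [141, 182, 207], [139, 180, 204], [136, 177, 202], [136, 177, 201], [136, 177, 201], [136, 178, 201]]
end [476.1 228.3 142. ]
30 [128, 116, 107, 139, 144, 143, 144, 144, 138, 108, 110, 119, 171, 169, 188, 186, 99, 109, 107, 119, 140, 141, 141, 140, 140, 176, 197, 189, 202, 205, 205, 205, 206, 206, 206]
90 [132, 131, 131, 131, 130, 115, 121, 150, 149, 149, 150, 151, 110, 112, 116, 173, 151, 191, 190, 103, 110, 112, 136, 143, 143, 144, 145, 142, 176, 121, 123, 145, 144, 144, 144]
150 [131, 132, 133, 132, 132, 133, 132, 132, 131, 114, 141, 148, 148, 147, 149, 121, 115, 115, 177, 177, 197, 193, 102, 114, 115, 146, 146, 148, 148, 139, 170, 203, 191, 201, 206]
210 [109, 109, 109, 109, 109, 109, 134, 133, 133, 134, 134, 133, 119, 111, 144, 146, 146, 145, 138, 114, 113, 164, 147, 195, 196, 99, 115, 114, 147, 147, 146, 146, 143, 207, 191]
```

Run:
```python
from h import *
np.set_printoptions(precision=1,suppress=True)
im=cv2.imread("pics/w1.png")
P=[]
for v in range(136,228,6):
    on=np.where(im[v,310:332,2]>185)[0]
    if v%18==10:print(v,im[v,310:332,2].tolist())
    P.append(plane("wrist",(310+on.mean(),v),142))
P=np.array(P);q=np.polyfit(P[:,1],P[:,0],1)
print("normal ang",-np.degrees(np.arctan(q[0])),"x at y=170",np.polyval(q,170))
for v in (30,60,90,150,200):
    r=im[v-1:v+2,:,1].mean(0);d=np.diff(r)
    us=[u for u in range(385,490) if abs(d[u])>12 and abs(d[u])==abs(d[u-1:u+2]).max()]
    print(v,[(u+.5,int(r[u-2]),int(r[u+3]),np.round((lambda X:X[0]+.049*X[1])(plane("wrist",(u+.5,v),111)),1)) for u in us], plane("wrist",(440,v),111)[1])
```

```text
136 [110, 110, 111, 109, 100, 114, 150, 192, 203, 205, 207, 210, 212, 215, 216, 202, 154, 148, 150, 153, 157, 161]
154 [113, 114, 114, 106, 99, 136, 190, 214, 212, 212, 211, 210, 210, 209, 200, 172, 155, 154, 157, 159, 162, 169]
172 [97, 98, 96, 95, 115, 165, 204, 212, 212, 212, 213, 214, 215, 214, 200, 163, 158, 161, 163, 167, 174, 179]
190 [100, 100, 98, 99, 126, 174, 198, 196, 196, 196, 197, 197, 197, 185, 161, 162, 164, 167, 172, 178, 175, 179]
208 [102, 101, 94, 106, 163, 202, 208, 208, 208, 208, 209, 209, 203, 179, 166, 167, 169, 171, 170, 167, 179, 180]
226 [100, 119, 143, 141, 183, 205, 203, 202, 202, 202, 202, 202, 191, 171, 171, 168, 162, 173, 176, 184, 185, 185]
normal ang -13.49743998844678 x at y=170 462.8998584844041
30 [(392.5, 108, 143, np.float64(565.6)), (409.5, 144, 108, np.float64(579.0)), (418.5, 109, 170, np.float64(586.2)), (431.5, 188, 91, np.float64(596.5)), (442.5, 106, 139, np.float64(605.2)), (459.5, 139, 200, np.float64(618.7))] 285.8244000330693
60 [(398.5, 112, 149, np.float64(566.0)), (414.5, 149, 108, np.float64(579.0)), (423.5, 109, 172, np.float64(5
[... 494 characters left out ...]
2, 128, np.float64(618.9)), (469.5, 157, 121, np.float64(620.6))] 239.33687679029381
150 [(414.5, 113, 148, np.float64(565.8)), (429.5, 148, 114, np.float64(578.9)), (437.5, 115, 176, np.float64(585.9)), (449.5, 197, 96, np.float64(596.4)), (459.5, 114, 146, np.float64(605.2)), (475.5, 138, 203, np.float64(619.1))] 188.12404420812538
200 [(403.5, 110, 134, np.float64(547.6)), (419.5, 134, 110, np.float64(562.2)), (423.5, 109, 146, np.float64(565.8)), (437.5, 143, 113, np.float64(578.6)), (438.5, 143, 115, np.float64(579.5)), (445.5, 115, 177, np.float64(585.9)), (456.5, 197, 97, np.float64(595.9)), (466.5, 114, 147, np.float64(605.1)), (481.5, 139, 205, np.float64(618.7))] 141.29430168318174
```

```bash
python3 -c "
from h import *
go(462.5,170,112,-13.5)"
```

```text
t 1.8 pos [459.8 170.3 225.6] ang -12.2 tilt [-0.  0.] -> offset [  0.3   2.7 113.6] roll 1.3 q [-0.82  0.02  0.38  1.82 -0.01  1.3  -0.65] F [ 0.3 -0.2  0.2] w 56.6 gf 0.0
```

Call:
{"name": "carry_out", "arguments": {"deltas": [{"offset": [0,2.7,25],"roll": 1.3},{"offset": [0,2.7,60],"roll": 1.3},{"offset": [0,2.7,90],"roll": 1.3},{"offset": [0,2.7,108],"roll": 1.3},{"offset": [0,2.7,114],"roll": 1.3},{"offset": [0,2.7,114],"roll": 1.3},{"offset": [0,2.7,114],"roll": 1.3},{"offset": [0,2.7,114],"roll": 1.3}]}}

```text
t: 2.6
eef_pos: [463.4, 169.3, 112.7]
orientation: [0.786, 0.619, 0.001, 0.0]
ft_force: [0.7, -0.6, 0.4]
grip_width: 56.7
gripper_force: 0.0
```

Call:
{"name": "carry_out", "arguments": {"deltas": [{"offset": [0,0,0],"roll": 0},{"offset": [0,0,0],"roll": 0},{"offset": [0,0,0],"roll": 0},{"offset": [0,0,0],"roll": 0},{"offset": [0,0,0],"roll": 0},{"offset": [0,0,0],"roll": 0},{"offset": [0,0,0],"roll": 0},{"offset": [0,0,0],"roll": 0}], "claw": 0, "newtons": 15}}

```text
t: 3.4
eef_pos: [462.7, 168.8, 111.5]
orientation: [0.786, 0.619, -0.0, -0.0]
ft_force: [0.7, 0.5, -0.9]
grip_width: 7.9
gripper_force: 15.0
```

```bash
python3 -c "
from h import *
go(462.5,170,260,-13.5)"
```

```text
t 3.4 pos [462.7 168.8 111.5] ang -13.6 tilt [-0. -0.] -> offset [   1.1   -0.5 -148.5] roll -0.1 q [-0.81  0.14  0.39  1.96 -0.06  1.06 -0.63] F [ 0.7  0.5 -0.9] w 7.9 gf 15.0
```

Call:
{"name": "carry_out", "arguments": {"deltas": [{"offset": [0,0,-8],"roll": 0},{"offset": [0,0,-20],"roll": 0},{"offset": [0,0,-40],"roll": 0},{"offset": [0,0,-70],"roll": 0},{"offset": [0,0,-105],"roll": 0},{"offset": [0,0,-135],"roll": 0},{"offset": [0,0,-148],"roll": 0},{"offset": [0,0,-148],"roll": 0}]}}

```text
t: 4.2
eef_pos: [463.5, 169.2, 261.5]
orientation: [0.786, 0.619, 0.002, 0.0]
ft_force: [0.4, 0.6, -1.1]
grip_width: 7.7
gripper_force: 15.0
```

```bash
python3 -c "
from h import *
x=607.5-.049*20
go(x,20,245,2.8)"
```

```text
t 4.2 pos [463.5 169.2 261.5] ang -13.6 tilt [0.003 0.002] -> offset [-111.5  174.    16.6] roll -16.4 q [-0.83  0.    0.39  1.76 -0.    1.38 -0.67] F [ 0.4  0.6 -1.1] w 7.7 gf 15.0
```

Call:
{"name": "carry_out", "arguments": {"deltas": [{"offset": [-12,18,0],"roll": -2},{"offset": [-32,50,0],"roll": -5},{"offset": [-55,86,5],"roll": -9},{"offset": [-78,122,10],"roll": -13},{"offset": [-97,152,16],"roll": -16.4},{"offset": [-108,169,16],"roll": -16.4},{"offset": [-111.5,174,16.5],"roll": -16.4},{"offset": [-111.5,174,16.5],"roll": -16.4}]}}

```text
t: 5.0
eef_pos: [605.3, 19.1, 241.5]
orientation: [0.69, 0.724, -0.001, -0.001]
ft_force: [0.0, 0.2, -1.0]
grip_width: 8.2
gripper_force: 15.0
```

Run:
```python
from h import *
p=arm.camera_params("wrist");im=arm.get_image("wrist")[:,:,::-1];cv2.imwrite("pics/w2.png",im)
np.set_printoptions(precision=1,suppress=True)
go(607.5-.049*20,20,210,2.8)
for v in (20,60,100,120):
    r=im[v-1:v+2,:,1].mean(0);d=np.diff(r)
    us=[u for u in range(200,450) if abs(d[u])>12 and abs(d[u])==abs(d[u-1:u+2]).max()]
    print(v,[(u+.5,int(r[u-2]),int(r[u+3]),np.round((lambda X:X[0]+.049*X[1])(plane("wrist",(u+.5,v),111,p)),1)) for u in us], plane("wrist",(320,v),111,p)[1])
```

```text
t 5.05 pos [605.1  20.3 242. ] ang 2.8 tilt [-0.  0.] -> offset [-0.3  1.5 32. ] roll 0.0 q [-0.6  0.3  0.6  1.5 -0.2  1.4  0.1] F [-0.2  0.8 -0.2] w 8.3 gf 15.0
20 [(206.5, 142, 97, np.float64(512.7)), (215.5, 100, 145, np.float64(520.4)), (225.5, 142, 135, np.float64(529.0)), (228.5, 109, 170, np.float64(531.6)), (240.5, 170, 102, np.float64(541.9)), (293.5, 140, 169, np.float64(587.6)), (308.5, 189, 115, np.float64(600.5)), (318.5, 115, 143, np.float64(609.1)), (329.5, 141, 200, np.float64(618.6)), (342.5, 180, 134, np.float64(629.8)), (347.5, 134, 115, np.float64(634.1)), (351.5, 114, 139, np.float64(637.5)), (388.5, 137, 9, np.float64(669.4))] 170.75561153356915
60 [(208.5, 105, 146, np.float64(511.5)), (217.5, 136, 133, np.float64(519.5)), (220.5, 118, 173, np.float64(522.1)), (243.5, 189, 127, np.float64(542.6)), (293.5, 141, 173, np.float64(587.0)), (308.5, 194, 116, np.float64(600.3)), (318.5, 117, 146, np.float64(609.2)), (328.5, 145, 205, np.float64(618.1))] 139.0616905958973
100 [(212.5, 74, 108, np.float64(512.0)), (294.5, 141, 173, np.float64(587.3)), (309.5, 193, 116, np.float64(601.0)), (318.5, 116, 145, np.float64(609.3)), (328.5, 136, 204, np.float64(618.5)), (351.5, 176, 152, np.float64(639.6)), (394.5, 148, 190, np.float64(679.0))] 105.29998192846851
120 [(285.5, 130, 142, np.float64(578.6)), (299.5, 151, 194, np.float64(591.6)), (309.5, 192, 118, np.float64(601.0)), (318.5, 118, 146, np.float64(609.3)), (328.5, 147, 206, np.float64(618.7)), (332.5, 206, 117, np.float64(622.4)), (430.5, 160, 207, np.float64(713.7))] 87.57942077811735
```

View pics/w2.png

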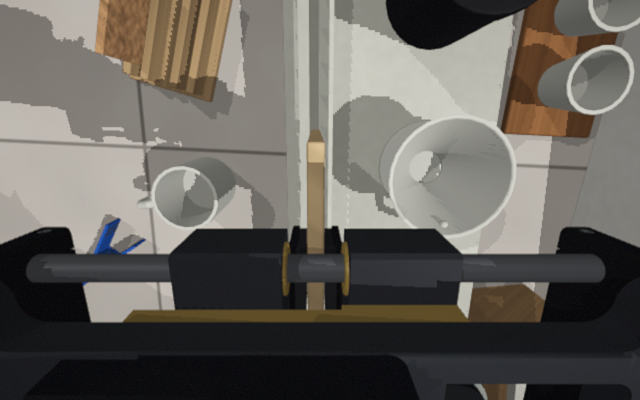

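The board hangs over the rail: its far end is at u≈307–324 and the groove at u≈309–318. It sits about 1–2 mm too far forward, so I'll shift it back and lower it.

Call:
{"name": "carry_out", "arguments": {"deltas": [{"offset": [0,-1.2,8],"roll": 0},{"offset": [0,-1.2,18],"roll": 0},{"offset": [0,-1.2,28],"roll": 0},{"offset": [0,-1.2,36],"roll": 0},{"offset": [0,-1.2,42],"roll": 0},{"offset": [0,-1.2,46],"roll": 0},{"offset": [0,-1.2,48],"roll": 0},{"offset": [0,-1.2,48],"roll": 0}]}}

```text
t: 5.85
eef_pos: [604.4, 19.6, 194.9]
orientation: [0.689, 0.724, -0.0, -0.0]
ft_force: [-1.1, -0.6, -1.5]
grip_width: 7.8
gripper_force: 15.0
```

```bash
python3 -c "
from h import *
go(604.2,20,180,2.8)"
```

```text
t 5.85 pos [604.4  19.6 194.9] ang 2.8 tilt [-0. -0.] -> offset [ 0.4 -0.2 14.9] roll 0.0 q [-0.54  0.33  0.54  1.58 -0.17  1.28  0.08] F [-1.1 -0.6 -1.5] w 7.8 gf 15.0
```

Call:
{"name": "carry_out", "arguments": {"deltas": [{"offset": [0,0,2],"roll": 0},{"offset": [0,0,4],"roll": 0},{"offset": [0,0,6],"roll": 0},{"offset": [0,0,8],"roll": 0},{"offset": [0,0,10],"roll": 0},{"offset": [0,0,11],"roll": 0},{"offset": [0,0,12],"roll": 0},{"offset": [0,0,12],"roll": 0}]}}

```text
t: 6.65
eef_pos: [604.5, 19.6, 182.9]
orientation: [0.689, 0.724, -0.0, -0.0]
ft_force: [-1.5, 0.3, -1.6]
grip_width: 7.6
gripper_force: 15.0
```

Call:
{"name": "carry_out", "arguments": {"deltas": [{"offset": [0,0,1],"roll": 0},{"offset": [0,0,2],"roll": 0},{"offset": [0,0,3],"roll": 0},{"offset": [0,0,4],"roll": 0},{"offset": [0,0,4],"roll": 0},{"offset": [0,0,4],"roll": 0},{"offset": [0,0,4],"roll": 0},{"offset": [0,0,4],"roll": 0}]}}

```text
t: 7.45
eef_pos: [604.8, 19.7, 179.6]
orientation: [0.689, 0.724, 0.0, 0.0]
ft_force: [-2.8, 0.7, 4.5]
grip_width: 7.8
gripper_force: 15.0
```

Call:
{"name": "carry_out", "arguments": {"deltas": [{"offset": [0,0,0],"roll": 0},{"offset": [0,0,0],"roll": 0},{"offset": [0,0,0],"roll": 0},{"offset": [0,0,0],"roll": 0},{"offset": [0,0,0],"roll": 0},{"offset": [0,0,0],"roll": 0},{"offset": [0,0,0],"roll": 0},{"offset": [0,0,0],"roll": 0}], "claw": 45}}

```text
t: 8.25
eef_pos: [604.6, 19.6, 179.0]
orientation: [0.689, 0.724, 0.0, -0.0]
ft_force: [0.4, -0.4, 0.6]
grip_width: 39.2
gripper_force: 0.0
```

Call:
{"name": "carry_out", "arguments": {"deltas": [{"offset": [0,0,-10],"roll": 0},{"offset": [0,0,-30],"roll": 0},{"offset": [0,0,-55],"roll": 0},{"offset": [0,0,-75],"roll": 0},{"offset": [0,0,-85],"roll": 0},{"offset": [0,0,-85],"roll": 0},{"offset": [0,0,-85],"roll": 0},{"offset": [0,0,-85],"roll": 0}]}}

```text
t: 9.05
eef_pos: [604.1, 19.7, 262.8]
orientation: [0.689, 0.724, -0.001, -0.001]
ft_force: [0.4, 0.3, -0.2]
grip_width: 39.1
gripper_force: 0.0
```

Run:
```python
from h import *
np.set_printoptions(precision=1,suppress=True)
p=arm.camera_params("wrist");im=arm.get_image("wrist")[:,:,::-1];cv2.imwrite("pics/w3.png",im)
s=arm.get_image("scene")[:,:,::-1];cv2.imwrite("pics/s3.png",s)
go(441,-205,225,14)
a=im[60:360,160:480];b=cv2.resize(s[150:350,250:450],(440,440))
cv2.imwrite("pics/c3.png",np.hstack([cv2.resize(a,(352,330)),b[:330]]))
for X in((604,80,210),(604,-40,210)):print(pix("wrist",X,p),pix("scene",X))
```

```text
t 9.15 pos [604.2  19.6 263.1] ang 2.8 tilt [-0. -0.] -> offset [-216.3 -174.    38.4] roll -11.2 q [-0.6  0.3  0.6  1.5 -0.1  1.4  0.1] F [-0.2  0.4 -0.7] w 39.5 gf 0.0
[319.2 133.4] [361.  228.4]
[311.1 287.7] [322.8 181.8]
```

View pics/c3.png

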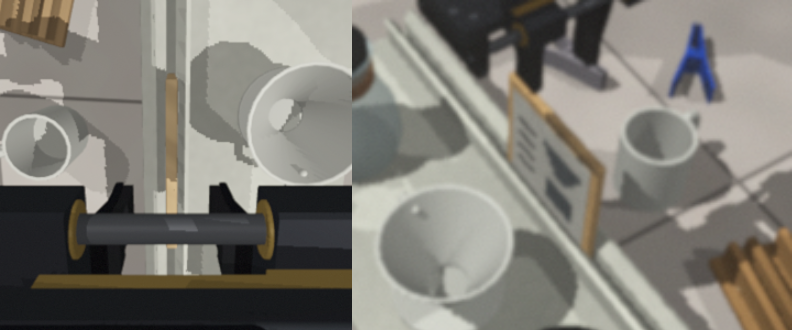

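Wrist crop: the board stands free in the groove, its top edge near the predicted pixels. The scene crop shows it upright in the rail. Next is the clip; I'll approach from its tail side so it falls in the wrist view.

```bash
python3 -c "
from h import *
go(445,-250,190,14)"
```

```text
t 9.15 pos [604.2  19.6 263.1] ang 2.8 tilt [-0.001 -0.   ] -> offset [-261.4 -172.2   73.4] roll -11.2 q [-0.55  0.29  0.55  1.48 -0.15  1.41  0.06] F [-0.2  0.4 -0.7] w 39.5 gf 0.0
```

Call:
{"name": "carry_out", "arguments": {"deltas": [{"offset": [-15,-12,0],"roll": -1},{"offset": [-50,-34,0],"roll": -3},{"offset": [-88,-58,10],"roll": -5},{"offset": [-128,-84,25],"roll": -7},{"offset": [-168,-110,45],"roll": -9},{"offset": [-208,-137,60],"roll": -11},{"offset": [-242,-160,70],"roll": -11},{"offset": [-261,-172,73],"roll": -11}], "claw": 100}}

```text
t: 9.95
eef_pos: [442.4, -252.6, 189.7]
orientation: [0.618, 0.786, -0.0, -0.001]
ft_force: [0.5, 0.2, -0.1]
grip_width: 85.8
gripper_force: 0.0
```

Call:
{"name": "carry_out", "arguments": {"deltas": [{"offset": [0,0,0],"roll": 0},{"offset": [0,0,0],"roll": 0},{"offset": [0,0,0],"roll": 0},{"offset": [0,0,0],"roll": 0},{"offset": [0,0,0],"roll": 0},{"offset": [0,0,0],"roll": 0},{"offset": [0,0,0],"roll": 0},{"offset": [0,0,0],"roll": 0}]}}

```text
t: 10.75
eef_pos: [445.7, -249.5, 191.0]
orientation: [0.617, 0.787, 0.0, -0.0]
ft_force: [0.6, 0.1, 0.1]
grip_width: 87.1
gripper_force: 0.0
```

Run:
```python
from h import *
np.set_printoptions(precision=1,suppress=True)
p=arm.camera_params("wrist");im=arm.get_image("wrist")[:,:,::-1];cv2.imwrite("pics/w4.png",im)
go(445,-230,190,14)
for X in((428,-138,28),(472,-232,28),(433,-243,28),(440,-188,28)):print(pix("wrist",X,p))
cv2.imwrite("pics/c4.png",cv2.resize(im[50:350,160:480],(640,600)))
```

```text
t 10.8 pos [ 445.7 -249.5  191. ] ang 13.8 tilt [0. 0.] -> offset [19.1  4.   1. ] roll -0.2 q [-0.2  0.1  0.7  1.8 -0.1  1.2  0.7] F [-0.2 -0.3 -0.6] w 87.3 gf 0.0
[324.3  73.9]
[342.1 174.6]
[304.8 175.8]
[323.6 126.9]
```

View pics/c4.png

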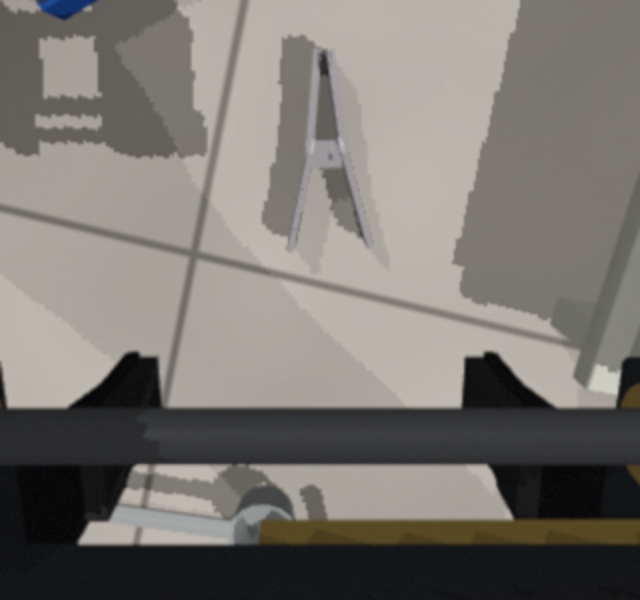

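The clip lies shut, lips at (322,76), hinge at (323,125), tails at (305,173)/(345,172). The blue look-alike is off to the upper left and the scoop is below the fingers.

Run:
```python
from h import *
np.set_printoptions(precision=1,suppress=True)
l,h,a,b=[plane("wrist",u,28) for u in((322,76),(323.5,125),(305.5,173.5),(345.5,172.5))]
m=(a+b)/2;print(l,h,a,b,"tailspan",np.linalg.norm(a-b),"len",np.linalg.norm(l-m))
d=(l-m)/np.linalg.norm(l-m);ang=np.degrees(np.arctan2(d[1],d[0]));print("axis",ang,"lip-h",np.linalg.norm(l-h))
H=m+52*d;G=H-36*d;print("hinge",H,"grip",G)
go(G[0],G[1],60,ang-90)
```

```text
[ 426.3 -140.5   28. ] [ 439.5 -186.2   28. ] [ 433.2 -240.4   28. ] [ 474.9 -229.    28. ] tailspan 43.3037545954844 len 98.23576792147502
axis 106.4265012415069 lip-h 47.63428956755277
hinge [ 439.3 -184.8   28. ] grip [ 449.5 -219.3   28. ]
t 10.8 pos [ 445.7 -249.5  191. ] ang 13.8 tilt [0. 0.] -> offset [ 28.4  10.9 131. ] roll -2.6 q [-0.2  0.1  0.7  1.8 -0.1  1.2  0.7] F [-0.2 -0.3 -0.6] w 87.3 gf 0.0
```

Call:
{"name": "carry_out", "arguments": {"deltas": [{"offset": [8,4,15],"roll": -2.6},{"offset": [20,8,45],"roll": -2.6},{"offset": [27,11,80],"roll": -2.6},{"offset": [27,11,115],"roll": -2.6},{"offset": [27,11,140],"roll": -2.6},{"offset": [27,11,155],"roll": -2.6},{"offset": [27,11,160],"roll": -2.6},{"offset": [27,11,160],"roll": -2.6}]}}

```text
t: 11.6
eef_pos: [449.7, -220.8, 30.8]
orientation: [0.599, 0.801, -0.0, -0.0]
ft_force: [1.4, 0.1, 1.0]
grip_width: 86.9
gripper_force: 0.0
```

```bash
python3 -c "
from h import *
go(449.6,-220,4,16.4)"
```

```text
t 11.6 pos [ 449.7 -220.8   30.8] ang 16.4 tilt [-0.001  0.   ] -> offset [ 0.7  0.2 26.8] roll 0.0 q [-0.21  0.31  0.66  2.01 -0.24  0.89  0.86] F [1.4 0.1 1. ] w 86.9 gf 0.0
```

Call:
{"name": "carry_out", "arguments": {"deltas": [{"offset": [0.5,0,6],"roll": 0},{"offset": [0.5,0,14],"roll": 0},{"offset": [0.5,0,20],"roll": 0},{"offset": [0.5,0,25],"roll": 0},{"offset": [0.5,0,26],"roll": 0},{"offset": [0.5,0,26],"roll": 0},{"offset": [0.5,0,26],"roll": 0},{"offset": [0.5,0,26],"roll": 0}]}}

```text
t: 12.4
eef_pos: [449.9, -220.3, 5.2]
orientation: [0.599, 0.801, 0.0, 0.0]
ft_force: [-0.5, -0.3, -0.2]
grip_width: 87.2
gripper_force: 0.0
```

Call:
{"name": "carry_out", "arguments": {"deltas": [{"offset": [0,0,0],"roll": 0},{"offset": [0,0,0],"roll": 0},{"offset": [0,0,0],"roll": 0},{"offset": [0,0,0],"roll": 0},{"offset": [0,0,0],"roll": 0},{"offset": [0,0,0],"roll": 0},{"offset": [0,0,0],"roll": 0},{"offset": [0,0,0],"roll": 0}], "claw": 0, "newtons": 30}}

```text
t: 13.2
eef_pos: [449.7, -220.2, 5.0]
orientation: [0.599, 0.801, 0.0, -0.0]
ft_force: [-0.1, 0.1, 0.7]
grip_width: 30.8
gripper_force: 8.3
```

Call:
{"name": "carry_out", "arguments": {"deltas": [{"offset": [0,0,0],"roll": 0},{"offset": [0,0,0],"roll": 0},{"offset": [0,0,0],"roll": 0},{"offset": [0,0,0],"roll": 0},{"offset": [0,0,0],"roll": 0},{"offset": [0,0,0],"roll": 0},{"offset": [0,0,0],"roll": 0},{"offset": [0,0,0],"roll": 0}]}}

```text
t: 14.0
eef_pos: [449.7, -220.2, 5.0]
orientation: [0.599, 0.801, 0.0, -0.0]
ft_force: [-0.9, -0.5, 1.1]
grip_width: 21.3
gripper_force: 30.0
```

Call:
{"name": "carry_out", "arguments": {"deltas": [{"offset": [0,0,-5],"roll": 0},{"offset": [0,0,-15],"roll": 0},{"offset": [0,0,-35],"roll": 0},{"offset": [0,0,-65],"roll": 0},{"offset": [0,0,-100],"roll": 0},{"offset": [0,0,-135],"roll": 0},{"offset": [0,0,-160],"roll": 0},{"offset": [0,0,-168],"roll": 0}]}}

```text
t: 14.8
eef_pos: [450.9, -220.8, 176.2]
orientation: [0.599, 0.801, 0.001, 0.002]
ft_force: [1.0, -0.7, -1.4]
grip_width: 21.4
gripper_force: 30.0
```

Call:
{"name": "carry_out", "arguments": {"deltas": [{"offset": [0,0,0],"roll": 0},{"offset": [0,0,0],"roll": 0},{"offset": [0,0,0],"roll": 0},{"offset": [0,0,0],"roll": 0},{"offset": [0,0,0],"roll": 0},{"offset": [0,0,0],"roll": 0},{"offset": [0,0,0],"roll": 0},{"offset": [0,0,0],"roll": 0}]}}

```text
t: 15.6
eef_pos: [449.7, -220.3, 172.9]
orientation: [0.599, 0.801, -0.0, -0.0]
ft_force: [-0.6, 0.3, -0.5]
grip_width: 21.2
gripper_force: 30.0
```

Run:
```python
from h import *
np.set_printoptions(precision=1,suppress=True)
p=arm.camera_params("wrist");im=arm.get_image("wrist")[:,:,::-1];cv2.imwrite("pics/w5.png",im)
s=arm.get_image("scene")[:,:,::-1];cv2.imwrite("pics/s5.png",s)
go(603,-200,172,2.8)
a=cv2.resize(im[60:300,200:440],(400,400))
u=pix("scene",(604,20,170)).astype(int);print(u,pix("scene",(440,-185,180)))
b=cv2.resize(s[100:300,200:400],(400,400));cv2.imwrite("pics/c5.png",np.hstack([a,b]))
```

```text
t 15.7 pos [ 449.8 -220.2  173. ] ang 16.4 tilt [0. 0.] -> offset [-23.9 152.7   1. ] roll 13.6 q [-0.3  0.1  0.7  1.9 -0.1  1.2  0.7] F [-0.6  1.1 -0.8] w 21.5 gf 30.0
[339 218] [353.2 124.6]
```

View pics/c5.png

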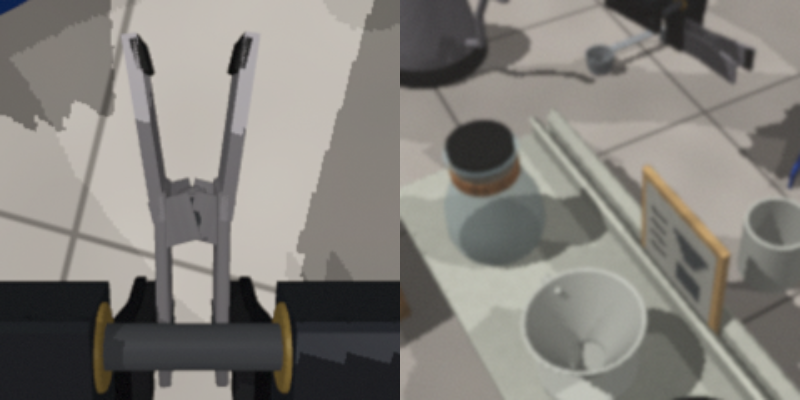

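The clip is held open evenly: the lips are at (284,83)/(342,82) in the wrist image. The board stands upright in the rail, with its top corners at scene (324,184) and (363,225).

Run:
```python
from h import *
np.set_printoptions(precision=1,suppress=True)
s=arm.sense();A=Ro.from_quat(s["orientation"]).as_matrix()
for u in((284,82.8),(342.2,81.6)):print("lip tool",A.T@(plane("wrist",u,s["eef_pos"][2]+23)-s["eef_pos"]))
print([plane("scene",u,210) for u in((324,184),(363.5,225))])
t=arm.get_image("top")[:,:,::-1]; cv2.imwrite("pics/t6.png",t)
a,b=pix("top",(604,80,210)),pix("top",(604,-40,210));print(a,b)
v=int(round(b[1]))
for k in range(v-6,v+7,2):print(k,t[k,int(b[0])-8:int(b[0])+10,2].tolist())
```

```text
lip tool [ 85.4 -13.  -23. ]
lip tool [ 85.9  11.9 -23. ]
[array([604.9, -34.3, 210. ]), array([596.7,  76.3, 210. ])]
[229.4 153.2] [292.1 154.8]
149 [131, 131, 133, 132, 131, 132, 131, 131, 131, 131, 132, 132, 132, 132, 132, 131, 133, 132]
151 [132, 134, 135, 136, 136, 136, 135, 132, 131, 131, 131, 133, 131, 132, 132, 133, 134, 136]
153 [149, 150, 150, 153, 155, 155, 154, 151, 137, 123, 120, 121, 120, 120, 122, 121, 122, 122]
155 [142, 143, 144, 146, 148, 147, 145, 139, 126, 101, 86, 82, 81, 81, 81, 83, 84, 85]
157 [89, 89, 91, 91, 91, 93, 91, 89, 86, 77, 73, 74, 73, 75, 76, 75, 78, 84]
159 [61, 63, 67, 69, 72, 72, 71, 71, 71, 71, 71, 72, 72, 72, 72, 74, 75, 79]
161 [58, 61, 63, 65, 69, 70, 70, 71, 71, 70, 71, 71, 74, 75, 78, 83, 85, 85]
```

```bash
python3 -c "
from h import *
go(613.3,-172,172,2.8)"
```

```text
t 15.75 pos [ 449.7 -220.2  173. ] ang 16.4 tilt [-0.  0.] -> offset [ -0.  170.5   1. ] roll 13.6 q [-0.3   0.09  0.71  1.88 -0.06  1.19  0.72] F [ 0.  -0.4 -0.9] w 21.5 gf 30.0
```

Call:
{"name": "carry_out", "arguments": {"deltas": [{"offset": [0,10,0],"roll": 2},{"offset": [0,35,0],"roll": 5},{"offset": [0,70,0],"roll": 8},{"offset": [0,105,0],"roll": 11},{"offset": [0,140,0],"roll": 13.6},{"offset": [0,162,1],"roll": 13.6},{"offset": [0,170,1],"roll": 13.6},{"offset": [0,170,1],"roll": 13.6}]}}

```text
t: 16.55
eef_pos: [613.0, -171.9, 171.5]
orientation: [0.689, 0.725, -0.001, -0.0]
ft_force: [0.4, -0.3, -0.5]
grip_width: 21.2
gripper_force: 30.0
```

Call:
{"name": "carry_out", "arguments": {"deltas": [{"offset": [0,0,0],"roll": 0},{"offset": [0,0,0],"roll": 0},{"offset": [0,0,0],"roll": 0},{"offset": [0,0,0],"roll": 0},{"offset": [0,0,0],"roll": 0},{"offset": [0,0,0],"roll": 0},{"offset": [0,0,0],"roll": 0},{"offset": [0,0,0],"roll": 0}]}}

```text
t: 17.35
eef_pos: [612.8, -172.2, 172.0]
orientation: [0.689, 0.724, 0.0, -0.0]
ft_force: [0.5, 0.2, -1.3]
grip_width: 21.4
gripper_force: 30.0
```

Run:
```python
from h import *
np.set_printoptions(precision=1,suppress=True)
p=arm.camera_params("wrist");im=arm.get_image("wrist")[:,:,::-1];cv2.imwrite("pics/w6.png",im)
go(610,-125,172,2.8)
for X in((604-.0,80,210),(607,-40,210),(607,-40,145),(607,-40,111)):print(pix("wrist",X,p))
cv2.imwrite("pics/c6.png",cv2.resize(im[0:240,200:440],(600,600)))
```

```text
t 17.4 pos [ 612.8 -172.1  171.9] ang 2.8 tilt [-0.  0.] -> offset [47.2 -0.5 -0. ] roll 0.0 q [-0.3  0.4  0.7  1.5 -0.3  1.3  0.5] F [ 0.4  0.2 -0.2] w 21.6 gf 30.0
[ 330.6 -671. ]
[317.  -68.4]
[316.3   1.6]
[316.1  20.6]
```

View pics/c6.png

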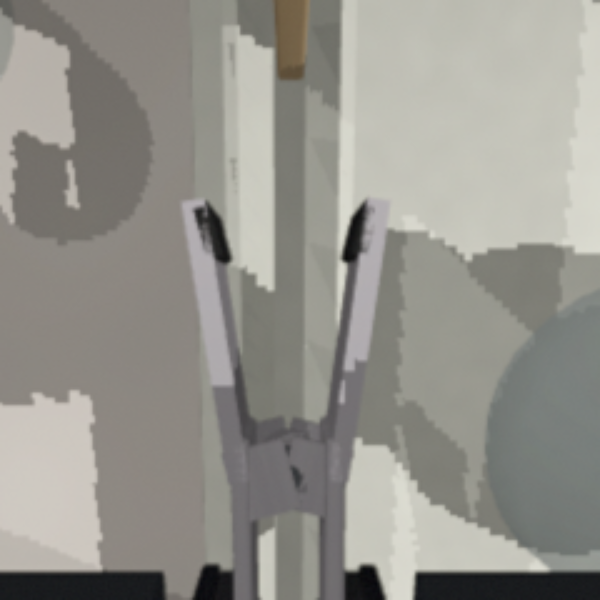

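The board's side edge shows at u≈316 (bottom end at v≈31), and the open jaws are centred on it to within about 1 mm. Sliding in.

Call:
{"name": "carry_out", "arguments": {"deltas": [{"offset": [6,1,0],"roll": 0},{"offset": [16,1,0],"roll": 0},{"offset": [26,1,0],"roll": 0},{"offset": [34,1,0],"roll": 0},{"offset": [40,1,0],"roll": 0},{"offset": [44,1,0],"roll": 0},{"offset": [46,1,0],"roll": 0},{"offset": [46,1,0],"roll": 0}]}}

```text
t: 18.2
eef_pos: [611.5, -126.0, 172.0]
orientation: [0.689, 0.724, 0.0, -0.0]
ft_force: [-0.1, -0.0, -1.1]
grip_width: 21.5
gripper_force: 30.0
```

Call:
{"name": "carry_out", "arguments": {"deltas": [{"offset": [2,0,0],"roll": 0},{"offset": [6,0,0],"roll": 0},{"offset": [10,0,0],"roll": 0},{"offset": [14,0,0],"roll": 0},{"offset": [17,0,0],"roll": 0},{"offset": [20,0,0],"roll": 0},{"offset": [20,0,0],"roll": 0},{"offset": [20,0,0],"roll": 0}]}}

```text
t: 19.0
eef_pos: [610.5, -106.2, 172.0]
orientation: [0.689, 0.724, 0.0, 0.0]
ft_force: [0.5, -1.0, -1.5]
grip_width: 21.5
gripper_force: 30.0
```

Run:
```python
from h import *
np.set_printoptions(precision=1,suppress=True)
p=arm.camera_params("wrist");im=arm.get_image("wrist")[:,:,::-1];cv2.imwrite("pics/w7.png",im)
s=arm.get_image("scene")[:,:,::-1]
go(610,-105.5,172,2.8)
print(pix("wrist",(607,-37,210),p),pix("wrist",(607,-37,180),p))
a=cv2.resize(im[0:240,200:440],(480,480));b=cv2.resize(s[140:260,270:350],(320,480),interpolation=cv2.INTER_CUBIC);cv2.imwrite("pics/c7.png",np.hstack([a,b]))
```

```text
t 19.1 pos [ 610.5 -106.5  172. ] ang 2.8 tilt [ 0. -0.] -> offset [ 1.  -0.4  0. ] roll 0.0 q [-0.4  0.4  0.7  1.6 -0.2  1.2  0.3] F [-0.4  0.9 -1.3] w 21.7 gf 30.0
[314.4 122.4] [314.6 121.3]
```

View pics/c7.png

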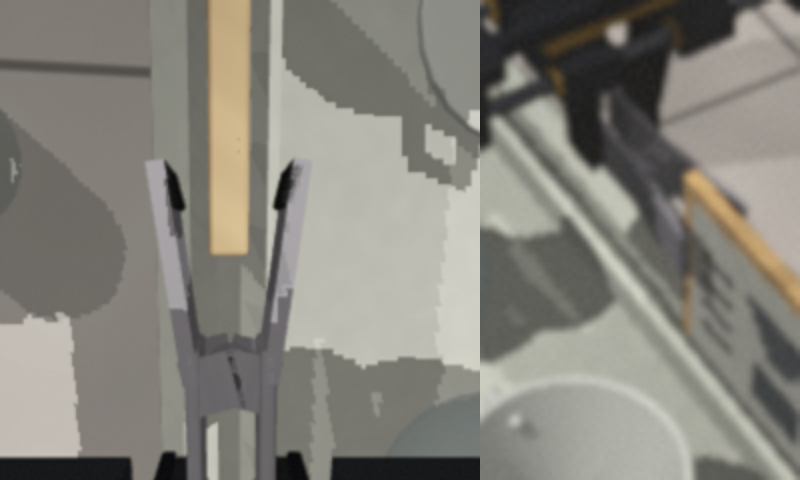

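The jaws straddle the board's edge: strip centre u≈314.5, lip midpoint u≈315, lips about 19 mm in from the edge. There is clearance on both sides and no contact force, so I'm handing in.

```bash
python3 -c "
from station import arm
print(arm.finish_job())"
```

```text
the job is handed in; nothing more can be done
None
```

The brew board stands released in the plate rail, and the clip is held squeezed open around the board's right-hand side edge, lips about 19 mm in and clear of board and shelf; the job was handed in at about 19 s, and the hand-in gave no verdict back.

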